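# Tip the roller through the spring flap of the feed chute

## Robot

A 6-joint arm with a two-finger parallel gripper is mounted at the origin on the work surface. World frame = base frame: x ahead of the robot, y to its left, z up, the work surface at z = 0. Lengths are in m, angles in rad, forces in N, time in s.
With the tool pointing down it reaches from about 0.375 to 0.9 m from the base axis. Payload 3.1 kg.
Tool frame: the origin (TCP) lies between the finger pads; the fingertips stand 22 mm ahead of it and the grasp point (between the pads) lies 3 mm ahead of it; z points along the fingers, y is the line along which they close (so a half turn about z gives the same grasp; the last joint's range is limited). The gripper opens to 87 mm and grips with 3 to 60 N. Pads are 19 mm wide; open, the fingers measure 117 mm over their backs; the gripper's body (75 mm by 190 mm) begins 51 mm behind the grasp point.
Start: joints at [-1.312, 0.527, 1.433, -0, 1.181, -0.178], TCP at [0.265, -0.566, 0.245] pointing down, gripper open.
Joint ranges: [-3.08, 3.08], [-0.75, 2.2], [0.22, 2.44], [-1.43, 4.57], [0, 2.65], [-2.85, 2.85]. Speed limits (rad/s): [2.79, 2.79, 3.14, 3.14, 3.14, 3.14].

## Interface

Orientations are given as a unit quaternion [x, y, z, w].
In Python, from rig import get_obs, camera, get_calibration, hand_in, cut_out gives the robot as it stands.
- The arm moves only by the shell command python3 -m inch 'ROWS' [OPENING] [FORCE]. ROWS is JSON, one flat list of numbers, 6 for each row, row after row: the shift along the tool's x, y, z scaled (see below), then the turn, a rotation vector about the tool's x, y, z scaled (see below). A call has 1 to 20 rows; each row is the pose to reach, as a shift and turn from the pose commanded when the call began, along the tool's axes at that moment; what a row does not reach only later rows make up. The controller multiplies each number of a shift by 0.08 m and each number of a turn by 90 degrees. A row lasts 1/12 s, in which the tool goes at most 41.7 mm and 7.16 degrees, less where a joint would pass 70% of its speed; a pose out of reach is approached as far as the arm can. A call with a number of a shift or a turn outside -1 to 1 is refused whole. A call with a gripper value outside its range is refused whole. OPENING is the finger opening in mm, from 0 to 87, set as the call begins (- or left out, the last holds). The fingers move at their own pace and stop on an object; FORCE is the grip in N (left out, the last holds). Time passes only in rows, so rows that repeat a pose let the fingers close. It gives the time, the measured TCP pose, the force, the opening and the grip force at its end, in the units of the state.
- get_obs(): the state, without advancing time (a new reading comes with each control period).
- camera(name): name is "scene" or "top" or "wrist"; returns the picture (400x640x3 uint8, red, green, blue); there is no depth.
- get_calibration(name): a dict with "vertical_fov" (degrees; the focal length in pixels is half the picture's height over the tangent of half this angle, whatever the lens; pixels are square), "cx", "cy" (the principal point, pixels), "T" (4x4, takes a point from camera to world coordinates). Camera axes: x right, y down, z forward; pixel columns grow to the right and rows downward; lengths in m; the calibration is good to about 2 mm. A picture is of the moment at which its call begins: read the wrist's pose just before it. get_calibration takes no time and is no camera call; for the wrist camera it gives the pose at the moment of the call.
- hand_in(): hands the job in; it is judged then, once.
Trained networks look in the newest picture that a camera, given by its name, has taken for a name from the list of things; names that differ only in an ending like _2 or _b are one class to them, and where a whole thing is asked for, a point or a joint stands for the part that bears it (a point fixed in the world has none). Each returns a list of dicts, best first, with "conf" (0 to 1); they miss things now and then, are a little off and sometimes report something else, mostly with a low value. They report only what shows in the picture. A call takes as long as a camera call. They do not tell look-alikes from the thing itself.
- cut_out(camera, thing): "region" (400x640 bool, what is visible of it) and "bbox" ([left, top, right, bottom] in pixels, round what is visible of it).
The state is a dict: "time": time; "q": joint angles; "joint_velocities": joint speeds; "joint_torque": joint torques, N m; "position": TCP position; "tool_rot": TCP orientation; "ft_force": force on the tool from outside, world axes, zero at the start; "moment": the same for the moment, N m; "grip_width": finger opening in m; "grip_force": force on a finger pad.
Only numpy, scipy, OpenCV 4.12 (cv2) and the standard library are available. Lean on these libraries where they do the work, as an engineer would, in place of code of your own. Each camera call takes 0.05 s, during which the arm holds its last target. There are 200 camera calls.

## Task

One of the two steel hand scoops on the green fixture plate holds the yellow nylon roller. Pick that scoop up by its handle, push the chute's spring flap open with the scoop's lip and tip the roller through it into the chute, then set the empty scoop down upright on the green plate and let go. Do not handle the roller, and keep the gripper and arm off the chute and its flap.

Things in the scene. Friction and masses are not known exactly. Their poses are not given: they have to be found in the camera images.
- scoop: Steel scoop with the roller (its twin has a spring), sizes in mm. Origin under its foot. Lip faces -x: edge at x=-75, z=20 (underside), 50 wide. Floor slopes 10 deg down from lip to back wall (x=20): roller leaves when the lip dips over 10, freely at 40. Foot from x=-10 to 53. Handle: upright bar, y 12 thick, x 23 to 53, top z=80; grip its flats at z=64. Plate: world x 330-790, y +-460, top z=12.
- roller: Yellow nylon cylinder, 24 diameter, 34 mm long, 20 g, origin at its centre, axis along its own y. Starts lying across the scoop against its back wall.
- chute: Fixed box 130 (x) by 100 (y) mm, 95 high, on the green plate; origin mid-underside. The steel flap lies flush in its top (z=95): x -20 to 54, y -41 to 41, hinge along y at x=55; edge x=-20 swings down inside. Guard 28 high on top at the -x edge and both y edges (x -65 to 30). Come in over the hinge, lip towards -x, and press 30 to 50 from the hinge; the roller runs on down the flap.
- flap (a joint): Flap angle in rad: 0 closed (as at the start), grows as it is pushed down, stop at 1.2. Closed by a spring (0.06 Nm when shut, 0.13 at 0.7: 2 to 4 N on the lip), which also holds the roller's weight. The roller passes when it is open 0.5 or more.
Not all that is in view belongs to the job. Leave any pink look-alike of the scoop alone.

How it is judged:
By the outcome, as a careful person would: the job done as asked, in the order asked, and still so for the second after the job is handed in, with the robot touching nothing.
It also fails if it takes over 51 s, if anything falls off the work surface, if the arm or the gripper's body presses on something with over 40 N, if the wrist force passes 120 N, or if a joint passes its speed limit or range.

## Working session

There is one attempt and no reset: what is moved stays moved. The work goes in short steps, Python scripts to look and compute and a shell command to move; the robot and the scene stay as the last step left them, time stands still between calls to the robot, and variables do not carry over. Pictures are saved under pics/ and viewed, at most 10 in all, crops included, and the job is handed in when it is done.

```bash
mkdir -p pics; ls; cat > h.py <<'E'
import numpy as np, cv2
from rig import *
def save(n,f,crop=None,s=1):
    im=camera(n)
    o=im if crop is None else im[crop[1]:crop[3],crop[0]:crop[2]]
    o=cv2.resize(o,None,fx=s,fy=s,interpolation=cv2.INTER_CUBIC)
    cv2.imwrite('pics/'+f,o[:,:,::-1]); return im
def ray(n,u,v,z):
    c=get_calibration(n);f=200/np.tan(np.radians(c['vertical_fov'])/2);T=np.array(c['T'])
    d=T[:3,:3]@np.array([(u-c['cx'])/f,(v-c['cy'])/f,1]);o=T[:3,3]
    return o+d*(z-o[2])/d[2]
def proj(n,p):
    c=get_calibration(n);f=200/np.tan(np.radians(c['vertical_fov'])/2);T=np.array(c['T'])
    q=T[:3,:3].T@(np.array(p)-T[:3,3]);return q[:2]/q[2]*f+[c['cx'],c['cy']]
E
python3 - <<'E'
from h import *
im=save('top','top1.png');
for t in ['scoop','roller','chute','flap']:
    for d in cut_out('top',t): print(t,round(d['conf'],2),d['bbox'],d['region'].sum())
c=get_calibration('top');print(c)
print(get_obs()['tool_rot'],get_obs()['time'])
save('scene','sc1.png')
print(get_calibration('scene'))
E
```

```text
pics
scoop 0.72 [210.4, 98.4, 231.4, 164.7] 1264
scoop 0.68 [168.3, 257.8, 212.9, 322.3] 1648
roller 0.66 [212.9, 119.0, 230.7, 132.5] 179
flap 0.68 [293.5, 126.2, 339.4, 165.1] 1631
{'vertical_fov': 44.26762421245023, 'cx': 324.0307199711846, 'cy': 200.94663108604996, 'T': array([[ 0.01870671, -0.99585716,  0.08898639,  0.28224267],
       [-0.99946135, -0.02102599, -0.02519774,  0.05164543],
       [ 0.02696437, -0.08846709, -0.99571406,  1.07585611],
       [ 0.        ,  0.        ,  0.        ,  1.        ]])}
[ 9.76137009e-01  2.17154978e-01 -1.11454952e-05 -5.05446257e-04] 0.25
{'vertical_fov': 50.94778102248514, 'cx': 314.6738738538333, 'cy': 202.5894294643739, 'T': array([[-0.75348347,  0.56418433, -0.33757771,  0.66307048],
       [ 0.65744297,  0.6509315 , -0.37954832,  0.34691268],
       [ 0.00560476, -0.50792147, -0.86138514,  0.82460738],
       [ 0.        ,  0.        ,  0.        ,  1.        ]])}
```

View pics/top1.png

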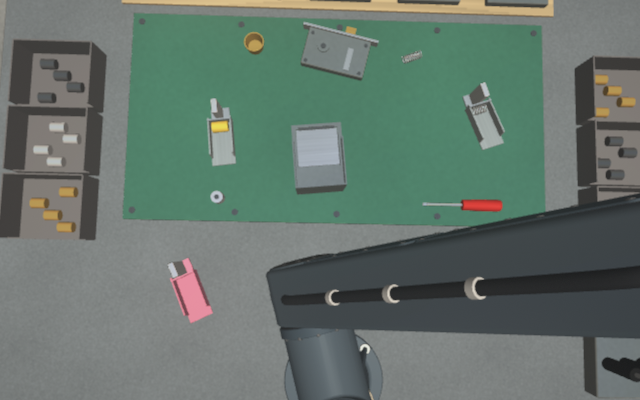

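View pics/sc1.png

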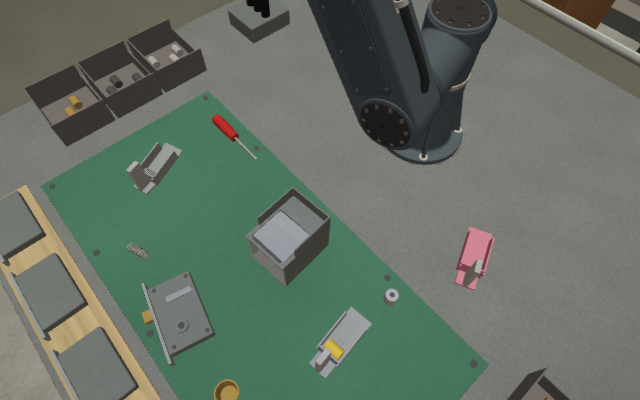

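Candidates: the grey scoop at (220,135) with a yellow roller inside, the grey one at (484,118) which holds a spring, and the pink one at (190,290). The one at (220,135) fits the description. I'll confirm that in an enlarged crop.

```bash
python3 - <<'E'
from h import *
im=save('top','crop1.png',(200,85,360,205),5)
for d in cut_out('top','scoop')[:1]+cut_out('top','flap')[:1]:
    r=cv2.minAreaRect(np.argwhere(d['region'])[:,::-1].astype(np.float32)); print(d['bbox'],r,cv2.boxPoints(r).round(1).tolist())
E
```

```text
[170.4, 256.8, 212.3, 323.3] ((189.26039123535156, 289.0047302246094), (62.741554260253906, 28.469058990478516), 69.22774505615234) [[164.8000030517578, 264.70001220703125], [191.39999389648438, 254.60000610351562], [213.6999969482422, 313.29998779296875], [187.10000610351562, 323.3999938964844]]
[295.9, 127.9, 341.1, 166.8] ((317.7529296875, 145.28822326660156), (39.03852462768555, 40.879234313964844), 85.60128784179688) [[295.8999938964844, 127.4000015258789], [336.6000061035156, 124.30000305175781], [339.6000061035156, 163.1999969482422], [298.8999938964844, 166.3000030517578]]
```

View pics/crop1.png

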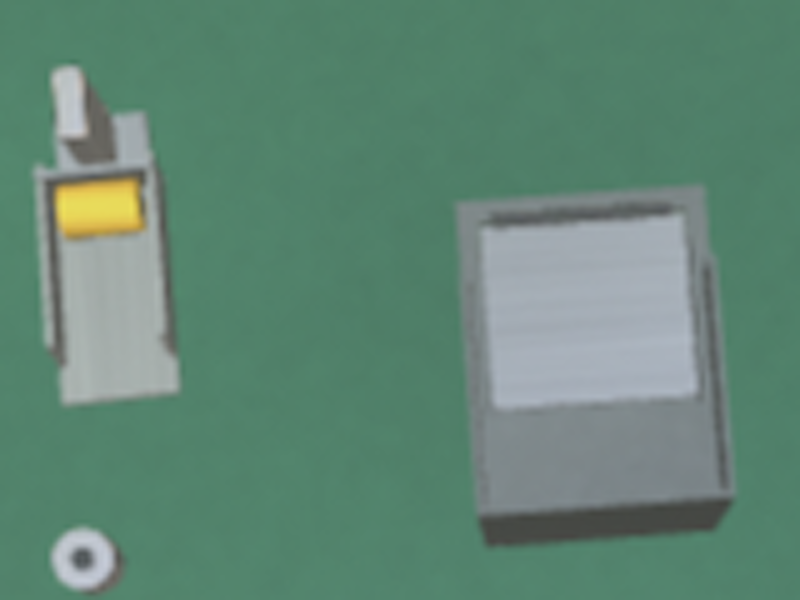

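The crop confirms it: the yellow roller is in the scoop at crop (97,208). Its handle top is at crop (72,103), and the lip runs from (62,404) to (180,390). The flap corners are (482,222), (683,208), (697,397) and (493,408), with the hinge at the top (+x).

```bash
python3 - <<'E'
from h import *
P=lambda x,y,z:ray('top',200+x/5,85+y/5,z)
def fit(loc,w):
    loc=np.array(loc);w=np.array(w)[:,:2];a=loc-loc.mean(0);b=w-w.mean(0)
    th=np.arctan2((a[:,0]*b[:,1]-a[:,1]*b[:,0]).sum(),(a*b).sum());R=np.array([[np.cos(th),-np.sin(th)],[np.sin(th),np.cos(th)]])
    t=w.mean(0)-R@loc.mean(0); print(np.degrees(th),t,(w-(loc@R.T+t)).round(4).tolist()); return th,t,R
# scoop: local x fwd handle; y left
th,t,R=fit([[.038,0],[-.075,.025],[-.075,-.025]],[P(72,103,.092),P(62,404,.033),P(180,390,.033)])
print('handle',t+R@[.038,0])
# chute
fit([[.054,.041],[.054,-.041],[-.02,-.041],[-.02,.041]],[P(482,222,.107),P(683,208,.107),P(697,397,.107),P(493,408,.107)])
fit([[.065,.05],[.065,-.05]],[P(456,203,.107),P(706,187,.107)])
from scipy.spatial.transform import Rotation as Ro
o=get_obs();print(Ro.from_quat(o['tool_rot']).as_matrix().round(3),o['position'])
E
```

```text
7.1623443081923535 [0.52314567 0.24879589] [[-0.0009, -0.0003], [-0.0, 0.0003], [0.0009, 0.0]]
handle [0.56084915 0.25353377]
4.935285800954581 [0.46043707 0.04020424] [[0.0007, -0.0006], [0.0014, 0.0007], [-0.0014, 0.0002], [-0.0007, -0.0003]]
5.183471430584167 [0.4586983  0.03977999] [[-0.0, 0.0003], [0.0, -0.0003]]
[[ 0.906  0.424 -0.   ]
 [ 0.424 -0.906  0.   ]
 [ 0.    -0.    -1.   ]] [ 0.26497067 -0.56597545  0.24446409]
```

```bash
python3 -m inch '[0,0,0,0,0,0.2, 0,0,0,0,0,0.2, 0,0,0,0,0,0.2, 0,0,0,0,0,0.2]' 60 10 
for i in 1 2 3 4 5 6 7 8 9; do python3 -m inch '[0.25,-0.49,0,0,0,0, 0.5,-0.97,0,0,0,0, 0.5,-0.97,0,0,0,0, 0.5,-0.97,0,0,0,0]' >/tmp/o; done; cat /tmp/o
```

```text
time: 0.78
position: [0.265, -0.5661, 0.2446]
tool_rot: [0.998, 0.061, 0.0, 0.0]
ft_force: [0.5, -0.0, 0.3]
grip_width: 0.0681
grip_force: 0.0
time: 3.78
position: [0.5371, 0.1701, 0.2443]
tool_rot: [0.998, 0.062, 0.0, 0.001]
ft_force: [1.0, 0.3, 0.3]
grip_width: 0.0602
grip_force: 0.0
```

```bash
python3 -m inch '[0.21,-0.5,0,0,0,0, 0.42,-0.99,0,0,0,0, 0.42,-0.99,0,0,0,0, 0.42,-0.99,0,0,0,0, 0.42,-0.99,0,0,0,0]' 60 10 
python3 - <<'E'
from h import *
save('wrist','w1.png')
c=get_calibration('wrist');print(np.array(c['T']).round(3))
th=np.radians(7.16);R=np.array([[np.cos(th),-np.sin(th)],[np.sin(th),np.cos(th)]])
for l in [(.023,.006,.08),(.053,.006,.08),(.053,-.006,.08),(.023,-.006,.08),(-.075,.025,.021),(-.075,-.025,.021)]:
    p=R@l[:2]+[.52315,.2488]; print(l,proj('wrist',[*p,l[2]+.012]).round(0))
E
```

```text
time: 4.2
position: [0.5593, 0.2514, 0.2441]
tool_rot: [0.998, 0.061, -0.001, 0.001]
ft_force: [-0.0, 0.1, 0.1]
grip_width: 0.0601
grip_force: 0.0
[[ 0.122 -0.949 -0.29   0.638]
 [-0.993 -0.116 -0.036  0.261]
 [ 0.001  0.292 -0.956  0.384]
 [ 0.     0.     0.     1.   ]]
(0.023, 0.006, 0.08) [313. 203.]
(0.053, 0.006, 0.08) [312. 176.]
(0.053, -0.006, 0.08) [324. 176.]
(0.023, -0.006, 0.08) [324. 203.]
(-0.075, 0.025, 0.021) [301. 258.]
(-0.075, -0.025, 0.021) [337. 258.]
```

View pics/w1.png

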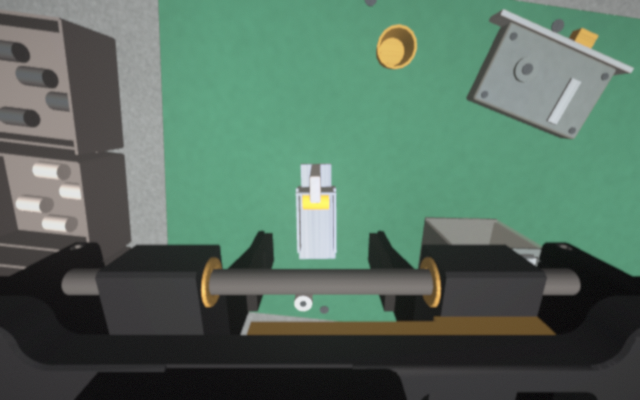

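The wrist view shows the handle top centred at (315,190), about 2.5 px left of the prediction. The lip at (300–337,258) is as predicted. I'll shift about 3 mm in +y, go down and grip.

```bash
python3 -m inch '[0.02,-0.035,0.4,0,0,0, 0.02,-0.035,0.8,0,0,0, 0.02,-0.035,0.8,0,0,0]' && python3 -m inch '[0,0,0.4,0,0,0, 0,0,0.8,0,0,0, 0,0,0.8,0,0,0]' && python3 -m inch '[0,0,0.2,0,0,0, 0,0,0.46,0,0,0, 0,0,0.46,0,0,0, 0,0,0.46,0,0,0]' && python3 -m inch '[0,0,0,0,0,0, 0,0,0,0,0,0, 0,0,0,0,0,0, 0,0,0,0,0,0, 0,0,0,0,0,0, 0,0,0,0,0,0, 0,0,0,0,0,0, 0,0,0,0,0,0]' 5 60
```

```text
time: 4.5
position: [0.5565, 0.2535, 0.1751]
tool_rot: [0.998, 0.061, -0.007, 0.002]
ft_force: [-1.5, -0.2, -1.6]
grip_width: 0.0602
grip_force: 0.0
time: 4.75
position: [0.5572, 0.2543, 0.1123]
tool_rot: [0.998, 0.061, -0.006, 0.001]
ft_force: [-1.5, 0.3, -0.4]
grip_width: 0.0599
grip_force: 0.0
time: 5.08
position: [0.561, 0.2563, 0.081]
tool_rot: [0.998, 0.061, -0.0, 0.0]
ft_force: [0.1, 0.3, 0.3]
grip_width: 0.0595
grip_force: 0.0
time: 5.75
position: [0.5608, 0.2572, 0.0797]
tool_rot: [0.998, 0.062, -0.0, 0.0]
ft_force: [0.0, -0.8, -0.3]
grip_width: 0.0144
grip_force: 0.0
```

```bash
python3 -m inch '[0,0,0,0,0,0, 0,0,0,0,0,0, 0,0,0,0,0,0, 0,0,0,0,0,0, 0,0,0,0,0,0, 0,0,0,0,0,0]' 5 60 && python3 -m inch '[0,0,-0.15,0,0,0, 0,0,-0.3,0,0,0, 0,0,-0.45,0,0,0, 0,0,-0.6,0,0,0, 0,0,-0.6,0,0,0, 0,0,-0.6,0,0,0]'
python3 - <<'E'
from h import *
save('wrist','w2.png',(220,100,420,250),4)
save('scene','s2.png',(240,180,440,400),2.7)
E
```

```text
time: 6.25
position: [0.5609, 0.2572, 0.0797]
tool_rot: [0.998, 0.062, -0.0, -0.0]
ft_force: [0.1, 0.6, -0.3]
grip_width: 0.0114
grip_force: 60.0
time: 6.75
position: [0.5618, 0.2574, 0.1294]
tool_rot: [0.998, 0.062, 0.002, -0.0]
ft_force: [0.2, 0.8, -1.6]
grip_width: 0.0117
grip_force: 60.0
```

View pics/s2.png

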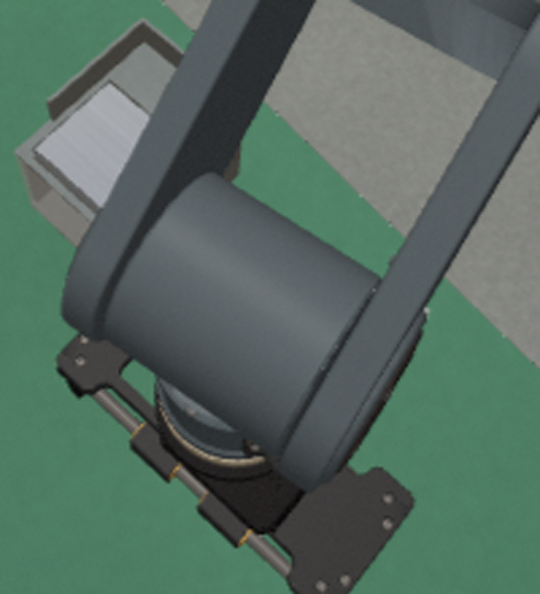

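The scene view is blocked by the arm. I'll use the wrist crop.

View pics/w2.png

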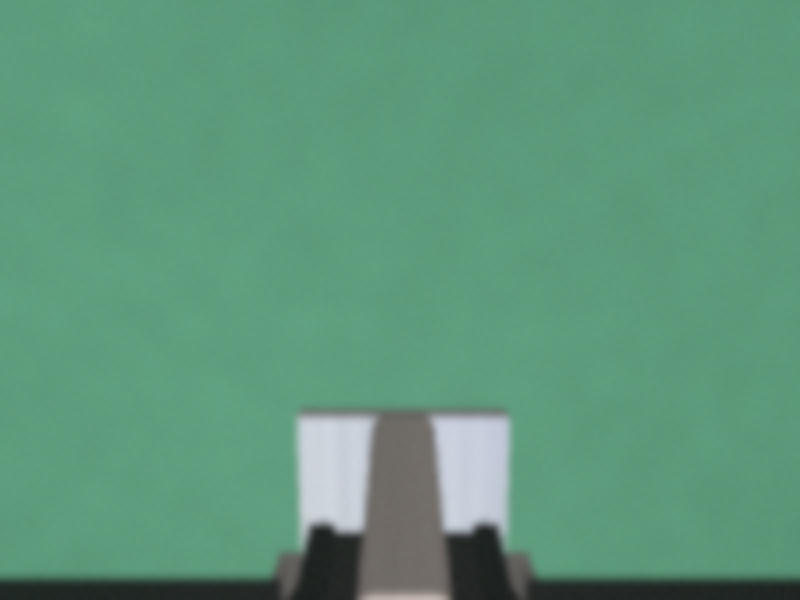

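```bash
python3 - <<'E'
from h import *
from scipy.spatial.transform import Rotation as Ro
o=get_obs();M=Ro.from_quat(o['tool_rot']).as_matrix();g=o['position']+.003*M[:,2]
print(M.round(3),o['moment'],o['ft_force'],o['time'])
# scoop frame rel grasp: local (x,y,z)-> g + tx*(x-.038)+ -ty*y - tz*(z-.064)
for l in [(.023,.006,.08),(.023,-.006,.08),(-.075,.025,.021),(-.075,-.025,.021),(.02,0,.035)]:
    p=g+M[:,0]*(l[0]-.038)-M[:,1]*l[1]-M[:,2]*(l[2]-.064);u=proj('wrist',p);print(l,u.round(1),((u-[220,100])*4).round())
E
```

```text
[[ 0.992  0.123 -0.   ]
 [ 0.123 -0.992 -0.   ]
 [-0.     0.    -1.   ]] [-0.03003994 -0.06156855 -0.03244448] [ 0.16757852 -0.27916742 -3.57235531] 6.85
(0.023, 0.006, 0.08) [308.6 301.3] [354. 805.]
(0.023, -0.006, 0.08) [331.3 301.3] [445. 805.]
(-0.075, 0.025, 0.021) [290.  357.1] [ 280. 1028.]
(-0.075, -0.025, 0.021) [350.3 357.1] [ 521. 1029.]
(0.02, 0, 0.035) [320.1 263.4] [400. 653.]
```

```bash
python3 -m inch '[0,0,-0.12,0,0,0, 0,0,-0.3,0,0,0, 0,0,-0.48,0,0,0.01, 0,0,-0.62,0,0,0.023, 0,0,-0.62,0,0,0.023]' && python3 -m inch '[0,0,-0.12,0,0,0, 0,0,-0.3,0,0,0, 0,0,-0.48,0,0,0, 0,0,-0.62,0,0,0, 0,0,-0.62,0,0,0]'
for i in 1 2 3; do python3 -m inch '[0,0.1,0,0,0,0, 0,0.27,0,0,0,0, 0.01,0.45,0,0,0,0, 0.02,0.63,0,0,0,0, 0.02,0.79,0,0,0,0, 0.02,0.865,0,0,0,0, 0.02,0.865,0,0,0,0]'; done
python3 - <<'E'
from h import *
from scipy.spatial.transform import Rotation as Ro
o=get_obs();M=Ro.from_quat(o['tool_rot']).as_matrix();g=o['position']+.003*M[:,2]
print(M.round(3),g,o['ft_force'],o['time'])
im=save('top','t3.png',(240,80,400,200),5)
for l in [(.053,.02,.0),(.053,-.02,.0),(.053,.006,.08),(.053,-.006,.08)]:
    p=g+M[:,0]*(l[0]-.038)-M[:,1]*l[1]-M[:,2]*(l[2]-.064);print(l,proj('wrist',p).round(1))
for l in [(-.075,.025,.021),(-.075,-.025,.021)]:
    p=g+M[:,0]*(l[0]-.038)-M[:,1]*l[1]-M[:,2]*(l[2]-.064);print(l,proj('top',p).round(1),((proj('top',p)-[240,80])*5).round())
E
```

```text
time: 7.27
position: [0.5625, 0.2576, 0.1799]
tool_rot: [0.999, 0.043, 0.002, -0.001]
ft_force: [1.6, 0.3, -2.6]
grip_width: 0.0116
grip_force: 60.0
time: 7.68
position: [0.5622, 0.2575, 0.2293]
tool_rot: [0.999, 0.044, 0.002, -0.0]
ft_force: [0.7, 0.4, -2.8]
grip_width: 0.0115
grip_force: 60.0
time: 8.27
position: [0.5689, 0.186, 0.2267]
tool_rot: [0.999, 0.042, -0.0, 0.0]
ft_force: [-0.3, 0.3, -2.2]
grip_width: 0.0116
grip_force: 60.0
time: 8.85
position: [0.5766, 0.1176, 0.227]
tool_rot: [0.999, 0.043, 0.0, 0.0]
ft_force: [0.4, -0.4, -3.1]
grip_width: 0.0116
grip_force: 60.0
time: 9.43
position: [0.5842, 0.0487, 0.227]
tool_rot: [0.999, 0.042, 0.0, 0.0]
ft_force: [0.3, 0.0, -2.7]
grip_width: 0.0114
grip_force: 60.0
[[ 0.996  0.085  0.   ]
 [ 0.085 -0.996 -0.   ]
 [ 0.     0.    -1.   ]] [0.58424241 0.04869023 0.22395249] [ 2.90971468e-01  2.10489475e-03 -2.73799146e+00] 9.4333
(0.053, 0.02, 0.0) [295.7 201.8]
(0.053, -0.02, 0.0) [347.8 201.9]
(0.053, 0.006, 0.08) [310.1 249.5]
(0.053, -0.006, 0.08) [334.2 249.5]
(-0.075, 0.025, 0.021) [306.2 142.6] [331. 313.]
(-0.075, -0.025, 0.021) [333.2 141. ] [466. 305.]
```

View pics/t3.png

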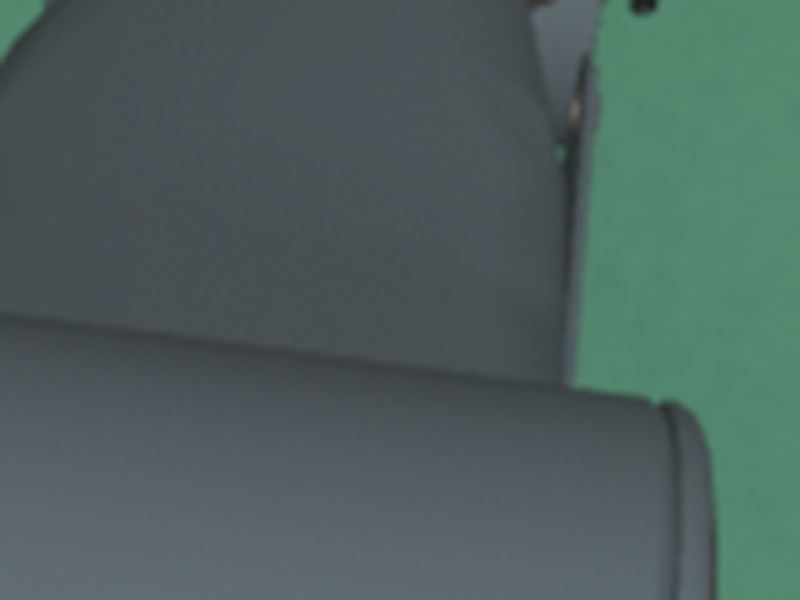

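The top view is blocked by the arm as well. Force and wrist-camera geometry agree that the scoop sits level in the grip, so I'll compute the tip motion.

```bash
cat > plan.py <<'E'
from h import *
from scipy.spatial.transform import Rotation as Ro
c0=np.array([.4596,.040,.012]);Rc=Ro.from_euler('z',5,degrees=True).as_matrix()
def pose(phi,lx,lz):   # lip at chute (lx,0,lz) mm
    Rs=Rc@Ro.from_euler('y',-phi,degrees=True).as_matrix()
    lip=c0+Rc@np.array([lx,0,lz])/1e3
    Mt=Rs@np.diag([1,-1,-1.]); g=lip+Rs@[.113,0,.044]
    return g-.003*Mt[:,2],Mt
def rows(p0,M0,poses):
    for p,M in poses:
        print((M0.T@(p-p0)/.08).round(3),(Ro.from_matrix(M0.T@M).as_rotvec()/(np.pi/2)).round(3),p.round(3))
E
python3 - <<'E'
from plan import *
o=get_obs();A=pose(9,20,101)
print('A');rows(o['position'],Ro.from_quat(o['tool_rot']).as_matrix(),[pose(4,20,120),A])
print('B');d=38
rows(*A,[pose(f,55-d*np.cos(a),95-d*np.sin(a)) for f,a in [(15,.03),(22,.2),(29,.36),(36,.48),(43,.58),(50,.66)]])
print('C from end of B: retract');B=pose(50,24.7,72)
rows(*B,[pose(45,30,90),pose(30,40,115),pose(15,50,150),pose(0,60,150)])
E
```

```text
A
[ 0.059 -0.013  0.502] [-0.     0.044 -0.001] [0.589 0.051 0.187]
[-0.006 -0.013  0.623] [-0.     0.1   -0.001] [0.583 0.051 0.177]
B
[-0.12  -0.    -0.062] [0.    0.067 0.   ] [0.573 0.05  0.181]
[-0.223  0.    -0.14 ] [ 0.     0.144 -0.   ] [0.564 0.049 0.185]
[-0.331 -0.    -0.209] [0.    0.222 0.   ] [0.555 0.048 0.19 ]
[-0.451 -0.    -0.284] [-0.   0.3  0. ] [0.544 0.047 0.194]
[-0.583 -0.    -0.352] [-0.     0.378  0.   ] [0.533 0.046 0.198]
[-0.728 -0.    -0.411] [0.    0.456 0.   ] [0.521 0.045 0.2  ]
C from end of B: retract
[ 0.261 -0.     0.031] [-0.    -0.056 -0.   ] [0.536 0.047 0.215]
[ 0.65 -0.    0.32] [-0.    -0.222 -0.   ] [0.574 0.05  0.224]
[1.032 0.    0.532] [-0.    -0.389 -0.   ] [0.606 0.053 0.237]
[0.976 0.    1.003] [-0.    -0.556 -0.   ] [0.632 0.055 0.209]
```

```bash
python3 -m inch '[0.01,0,0.1,0,0.01,0, 0.03,-0.01,0.25,0,0.03,0, 0.05,-0.013,0.42,0,0.044,0, 0.03,-0.013,0.55,0,0.07,0, -0.006,-0.013,0.623,0,0.1,0, -0.006,-0.013,0.623,0,0.1,0, -0.006,-0.013,0.623,0,0.1,0, -0.006,-0.013,0.623,0,0.1,0]'
python3 - <<'E'
from plan import *
o=get_obs();print(o['position'],pose(9,20,101)[0],o['ft_force'],Ro.from_quat(o['tool_rot']).as_euler('xyz',degrees=True))
save('wrist','w4.png')
E
```

```text
time: 10.15
position: [0.5843, 0.052, 0.1779]
tool_rot: [0.996, 0.044, 0.079, -0.003]
ft_force: [0.1, 0.4, -2.9]
grip_width: 0.012
grip_force: 60.0
[0.58432251 0.05203576 0.17788629] [0.58338353 0.05082966 0.17709845] [ 0.05933331  0.37028921 -2.85237468] [179.98764007  -9.07161287   5.03730214]
```

```bash
python3 -m inch '[-0.12,0,-0.06,0,0.067,0, -0.22,0,-0.14,0,0.144,0, -0.33,0,-0.21,0,0.222,0, -0.45,0,-0.28,0,0.3,0, -0.58,0,-0.35,0,0.378,0, -0.73,0,-0.41,0,0.456,0, -0.73,0,-0.41,0,0.456,0, -0.73,0,-0.41,0,0.456,0, -0.73,0,-0.41,0,0.456,0, -0.73,0,-0.41,0,0.456,0, -0.73,0,-0.41,0,0.456,0, -0.73,0,-0.41,0,0.456,0, -0.73,0,-0.41,0,0.456,0, -0.73,0,-0.41,0,0.456,0]'
python3 - <<'E'
from plan import *
o=get_obs();print(o['position'],o['ft_force'],o['moment'],Ro.from_quat(o['tool_rot']).as_euler('xyz',degrees=True))
save('wrist','w5.png')
for t in ('scoop','roller','flap'):
    for d in cut_out('wrist',t): print(t,d['conf'],d['bbox'])
save('scene','s5.png',(200,130,400,330),3)
for t in ('scoop','roller','flap'):
    for d in cut_out('scene',t): print(t,d['conf'],d['bbox'])
E
```

```text
time: 11.37
position: [0.5233, 0.0579, 0.1999]
tool_rot: [0.92, 0.051, 0.384, -0.055]
ft_force: [-2.9, 3.1, -1.4]
grip_width: 0.0114
grip_force: 60.0
[0.52328941 0.05790652 0.19985999] [-2.85540057  3.09716715 -1.36616077] [0.25479036 1.15505861 0.24354614] [-174.87050164  -45.42231017    4.18784591]
scoop 0.84 [288.3, 204.3, 353.8, 322.7]
roller 0.38 [289.9, 203.0, 352.0, 321.2]
scoop 0.75 [233.3, 225.9, 296.9, 276.9]
scoop 0.67 [454.6, 224.6, 496.6, 290.6]
flap 0.54 [277.1, 227.9, 297.2, 244.2]
```

View pics/s5.png

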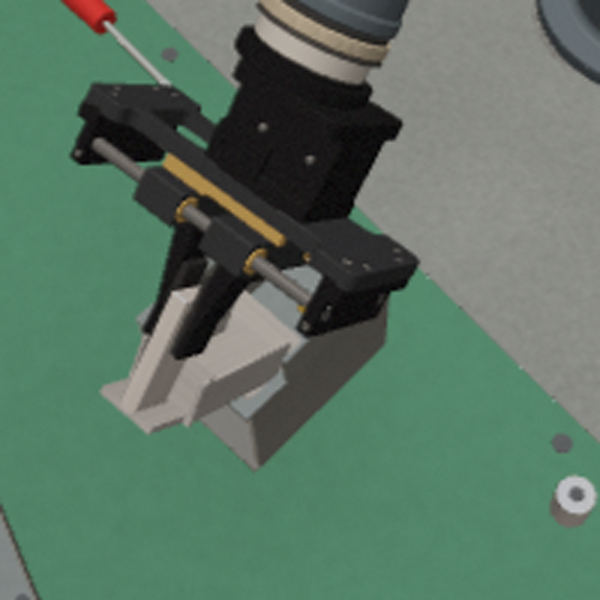

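```bash
python3 - <<'E'
from plan import *
o=get_obs();print(o['q'],o['joint_velocities'])
M=Ro.from_quat(o['tool_rot']).as_matrix();print(M.round(3))
g=o['position']+.003*M[:,2]
Rs=M@np.diag([1,-1,-1.])
for n,l in dict(lipL=(-75,25,20),lipR=(-75,-25,20),foot=(-10,0,0),rimL=(-55,25,38)).items():
    p=g+Rs@(np.array(l)/1e3-[.038,0,.064]);print(n,(Rc.T@(p-c0)*1e3).round(1), proj('scene',p).round(0))
for s in(-1,1):
  for x in (-.0375,.0375):
    p=g-.051*M[:,2]+s*.095*M[:,1]+x*M[:,0];print('body',(Rc.T@(p-c0)*1e3).round(1))
E
```

```text
[-0.29234373  0.45285763  2.28635244  2.29676269  0.47097653 -1.05395952] [ 0.00129892  0.00146985  0.00559229  0.01396074  0.00868461 -0.01332394]
[[ 0.703  0.138  0.697]
 [ 0.051 -0.988  0.144]
 [ 0.709 -0.066 -0.702]]
lipL [16.5 43.6 75.4] [298. 253.]
lipR [19.1 -6.2 72.1] [279. 238.]
foot [ 77.8  19.7 105.8] [264. 260.]
rimL [ 17.9  41.9 102.2] [296. 247.]
body [ -1.1 104.7 200.2]
body [ 51.8 103.9 253.4]
body [  8.7 -84.6 187.7]
body [ 61.6 -85.4 240.8]
```

View pics/w5.png

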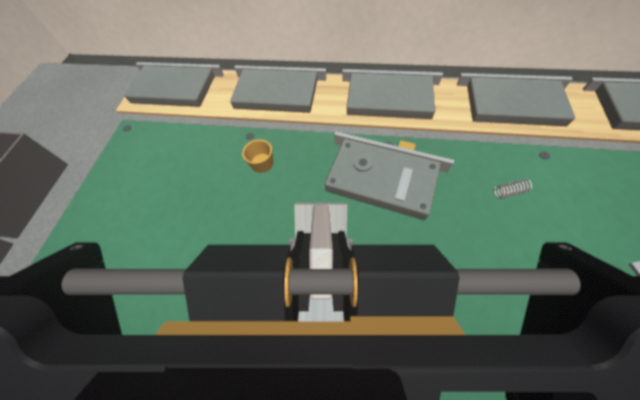

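The arm came close to a wrist singularity at the end (q5 ≈ 0.47, q4 = 2.3) and drifted about 19 mm sideways. The crop shows the scoop interior empty, with no yellow near (250,330). I'll back out gently and un-tilt on the way.

```bash
python3 -m inch '[0.13,0,0.015,0,-0.03,0, 0.26,0,0.03,0,-0.06,0, 0.4,0,0.12,0,-0.11,0, 0.52,0,0.2,0,-0.16,0, 0.65,0,0.32,0,-0.22,0, 0.65,0,0.32,0,-0.22,0, 0.65,0,0.32,0,-0.22,0]'
python3 - <<'E'
from plan import *
o=get_obs();print(o['position'],o['q'],o['ft_force'])
M=Ro.from_quat(o['tool_rot']).as_matrix();print(M.round(3), (Ro.from_matrix(pose(30,40,115)[1].T@M)).as_rotvec(degrees=True).round(1),pose(30,40,115)[0])
E
```

```text
time: 12.35
position: [0.562, 0.0793, 0.2137]
tool_rot: [0.951, 0.07, 0.289, -0.088]
ft_force: [-0.4, 0.3, -2.5]
grip_width: 0.0115
grip_force: 59.7
[0.56195728 0.07929302 0.21372225] [-0.22452676  0.39493605  2.03645342  1.0812157   0.37410492  0.23682029] [-0.35888763  0.34222033 -2.5188214 ]
[[ 0.823  0.185  0.536]
 [ 0.083 -0.975  0.208]
 [ 0.561 -0.127 -0.818]] [ 9.2  4.1 -1. ] [0.57352569 0.04996721 0.22420319]
```

```bash
python3 -m inch '[0,0,-0.05,0,-0.05,0, 0,0,-0.1,0,-0.1,0, 0,0,-0.15,0,-0.15,0, 0,0,-0.2,0,-0.2,0, 0,0,-0.2,0,-0.2,0, 0,0,-0.2,0,-0.2,0, 0,0,-0.2,0,-0.2,0]'
python3 - <<'E'
from plan import *
o=get_obs();print(o['position'],o['q'],o['ft_force'])
M=Ro.from_quat(o['tool_rot']).as_matrix();print(M.round(3))
save('scene','s6.png',(200,130,400,330),3)
for t in ('roller','flap'):
    for d in cut_out('scene',t): print(t,d['conf'],d['bbox'])
E
```

```text
time: 12.93
position: [0.5567, 0.0761, 0.2287]
tool_rot: [0.984, 0.083, 0.142, -0.076]
ft_force: [6.2, 0.3, 0.7]
grip_width: 0.0115
grip_force: 60.0
[0.55670735 0.07612441 0.22873713] [-0.17595562  0.38161047  1.81674347  0.3304479   0.7309557   1.00361312] [6.23874346 0.27018024 0.67857392]
[[ 0.946  0.184  0.266]
 [ 0.141 -0.975  0.173]
 [ 0.291 -0.126 -0.948]]
```

View pics/s6.png

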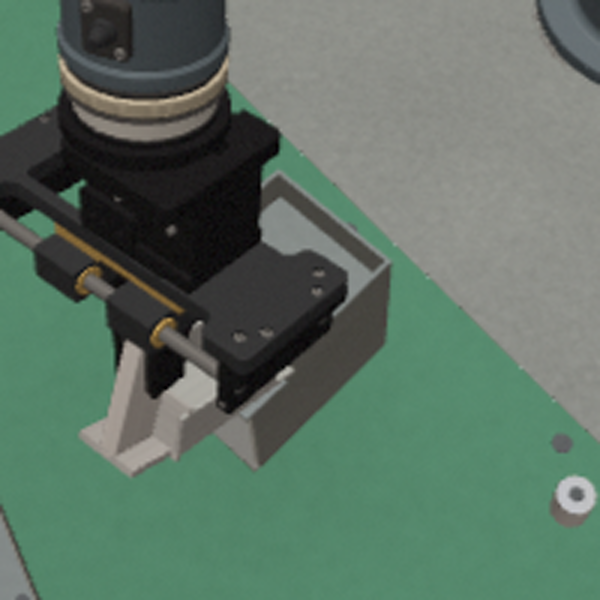

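```bash
python3 - <<'E'
from plan import *
o=get_obs();M=Ro.from_quat(o['tool_rot']).as_matrix();p=o['position']
F=pose(0,0,0)[1]
rows(p,M,[(p+[.01,0,.03],M),(p+[.02,0,.065],F)])
E
```

```text
[ 0.228 -0.024 -0.322] [0. 0. 0.] [0.566 0.076 0.259]
[ 0.474 -0.057 -0.704] [-0.089 -0.186  0.05 ] [0.576 0.076 0.294]
```

```bash
python3 -m inch '[0.11,-0.01,-0.16,0,0,0, 0.23,-0.02,-0.32,0,0,0, 0.35,-0.04,-0.5,-0.03,-0.06,0.02, 0.47,-0.057,-0.7,-0.06,-0.13,0.03, 0.47,-0.057,-0.7,-0.089,-0.186,0.05, 0.47,-0.057,-0.7,-0.089,-0.186,0.05, 0.47,-0.057,-0.7,-0.089,-0.186,0.05, 0.47,-0.057,-0.7,-0.089,-0.186,0.05]'
python3 - <<'E'
from plan import *
o=get_obs();print(o['position'],o['q'],o['ft_force'])
M=Ro.from_quat(o['tool_rot']).as_matrix();print(M.round(3))
g=o['position']+.003*M[:,2]
save('wrist','w6.png',(220,100,420,250),4)
for l in [(.053,.02,.0),(.053,-.02,.0)]:
    p=g+M[:,0]*(l[0]-.038)-M[:,1]*l[1]-M[:,2]*(l[2]-.064);print(l,((proj('wrist',p)-[220,100])*4).round(1))
# place target: original scoop spot
T=Ro.from_euler('z',7,degrees=True).as_matrix()@np.diag([1,-1,-1.])
rows(o['position'],M,[(np.array([.561,.256,.29]),T),(np.array([.561,.256,.08]),T)])
for d in cut_out('wrist','scoop'): print(d['conf'],d['bbox'],cv2.minAreaRect(np.argwhere(d['region'])[:,::-1].astype(np.float32)))
E
```

```text
time: 13.75
position: [0.5704, 0.0769, 0.2889]
tool_rot: [0.999, 0.045, -0.008, -0.002]
ft_force: [-0.6, -0.2, -2.6]
grip_width: 0.0117
grip_force: 60.0
[0.57035629 0.07692263 0.28887069] [-0.06093496  0.41787584  1.49628061  0.00191149  1.24307513  1.41848159] [-0.5648717  -0.214722   -2.64269011]
[[ 0.996  0.091 -0.015]
 [ 0.091 -0.996  0.003]
 [-0.015 -0.004 -1.   ]]
(0.053, 0.02, 0.0) [294.9 408.2]
(0.053, -0.02, 0.0) [502.9 408.3]
[ 0.086 -2.24  -0.006] [-0.003  0.01  -0.02 ] [0.561 0.256 0.29 ]
[ 0.126 -2.229  2.619] [-0.003  0.01  -0.02 ] [0.561 0.256 0.08 ]
0.58 [285.3, 180.1, 355.9, 316.2] ((320.5, 247.5), (133.0, 71.0), 90.0)
```

View pics/w6.png

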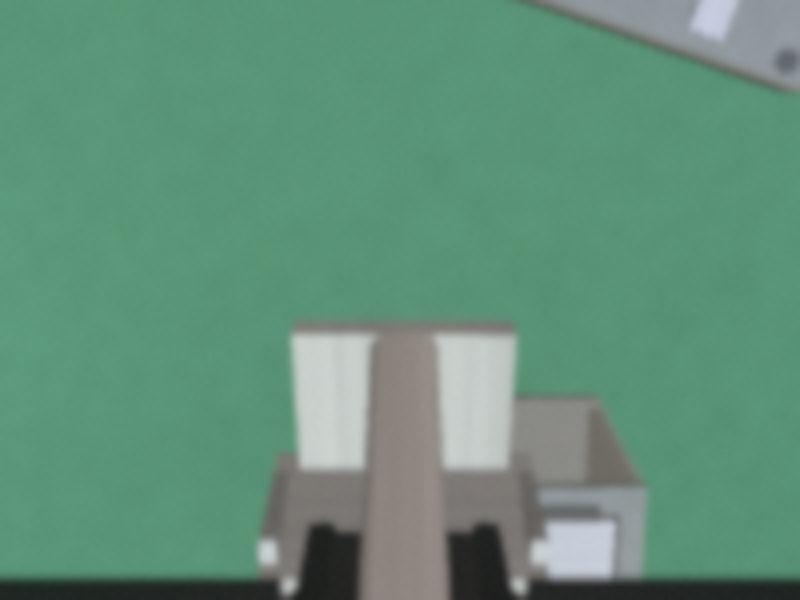

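The foot's rear edge is at crop y≈325 where 408 was expected, so the scoop rotated in the grip with its lip drooping. The flap is closed again. I'll carry the scoop back to its old spot, estimate the angle and check where the roller is.

```bash
for i in 1 2 3; do python3 -m inch '[0,-0.1,0,0,0,0, 0.01,-0.25,0,0,0,0, 0.02,-0.42,0,0,0,0, 0.03,-0.6,0,0,0,-0.006, 0.03,-0.745,0,0,0,-0.006, 0.03,-0.745,0,0,0,-0.006]'>/tmp/o; done; cat /tmp/o
python3 - <<'E'
from plan import *
o=get_obs();M=Ro.from_quat(o['tool_rot']).as_matrix();g=o['position']+.003*M[:,2];Rs=M@np.diag([1,-1,-1.])
for dl in range(8,22,2):
    L=Ro.from_euler('y',-dl,degrees=True).as_matrix()@np.array([.015,0,-.064])
    print(dl,((proj('wrist',g+Rs@L)-[220,100])*4).round(0))
im=camera('wrist');cv2.imwrite('pics/w7.png',im[:,:,::-1]);g2=im[150:230,305].astype(int);print([(150+i,*x) for i,x in enumerate(g2) if 20<i<50])
im=save('top','t7.png');tt=[(d['conf'],d['bbox']) for d in cut_out('top','roller')];print(tt)
h=cv2.cvtColor(im,cv2.COLOR_RGB2HSV);m=cv2.inRange(h,(20,150,120),(35,255,255));n,_,st,ce=cv2.connectedComponentsWithStats(m);print(st[1:].tolist())
s=camera('scene');t=camera('top')
a=s[150:330,200:380];b=t[80:200,260:380]
cv2.imwrite('pics/both.png',np.hstack([cv2.resize(a,(400,400)),cv2.resize(b,(400,400))])[:,:,::-1])
E
```

```text
time: 15.35
position: [0.5621, 0.2582, 0.2912]
tool_rot: [0.998, 0.06, -0.005, -0.002]
ft_force: [-0.4, 0.8, -3.0]
grip_width: 0.0117
grip_force: 60.0
8 [401. 368.]
10 [401. 358.]
12 [401. 349.]
14 [401. 339.]
16 [401. 330.]
18 [401. 320.]
20 [401. 311.]
[(171, np.int64(99), np.int64(164), np.int64(131)), (172, np.int64(98), np.int64(164), np.int64(131)), (173, np.int64(99), np.int64(163), np.int64(130)), (174, np.int64(99), np.int64(165), np.int64(131)), (175, np.int64(99), np.int64(164), np.int64(131)), (176, np.int64(100), np.int64(165), np.int64(132)), (177, np.int64(99), np.int64(164), np.int64(131)), (178, np.int64(100), np.int64(162), np.int64(130)), (179, np.int64(106), np.int64(155), np.int64(128)), (180, np.int64(117), np.int64(142), np.int64(125)), (181, np.int64(127), np.int64(133), np.int64(125)), (182, np.int64(139), np.int64(140), np.int64(135)), (183, np.int64(167), np.int64(170), np.int64(166)), (184, np.int64(193), np.int64(200), np.int64(195)), (185, np.int64(205), np.int64(213), np.int64(208)), (186, np.int64(206), np.int64(214), np.int64(209)), (187, np.int64(206), np.int64(214), np.int64(210)), (188, np.int64(206), np.int64(213), np.int64(209)), (189, np.int64(207), np.int64(214), np.int64(211)), (190, np.int64(206), np.int64(213), np.int64(209)), (191, np.int64(207), np.int64(214), np.int64(210)), (192, np.int64(206), np.int64(213), np.int64(209)), (193, np.int64(207), np.int64(213), np.int64(209)), (194, np.int64(206), np.int64(213), np.int64(209)), (195, np.int64(206), np.int64(212), np.int64(209)), (196, np.int64(205), np.int64(213), np.int64(209)), (197, np.int64(206), np.int64(213), np.int64(210)), (198, np.int64(207), np.int64(214), np.int64(210)), (199, np.int64(207), np.int64(214), np.int64(211))]
[]
[]
```

View pics/both.png

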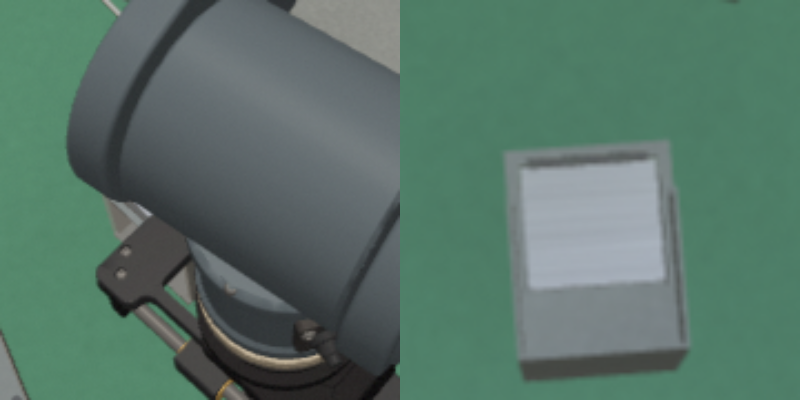

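The top view shows the flap shut and no roller on the chute or the plate, so the roller is inside the chute. I estimate the droop at about 17.5°, and I'll counter-tilt by that while lowering.

```bash
for i in 1 2; do python3 -m inch '[0,0,0.15,0,0,0, 0,0,0.4,0,0,0, 0,0,0.65,0,0,0, 0,0,0.8,0,0,0, 0,0,0.8,0,0,0]'>/tmp/o; done; python3 -m inch '[0,0,0,0,-0.06,0, 0,0,0,0,-0.13,0, 0,0,0.1,0,-0.195,0, 0,0,0.3,0,-0.195,0, 0,0,0.5,0,-0.195,0, 0,0,0.7,0,-0.195,0, 0,0,0.75,0,-0.195,0, 0,0,0.75,0,-0.195,0, 0,0,0.75,0,-0.195,0]'
python3 - <<'E'
from plan import *
o=get_obs();M=Ro.from_quat(o['tool_rot']).as_matrix();p=o['position'];print(p,M.round(3),o['ft_force'],p+.003*M[:,2])
im=save('wrist','w8.png')
print(im[150:290,303].astype(int)[:, 0].tolist())
print(M.T@[0,0,-.01]/.08)
E
```

```text
time: 17.18
position: [0.5616, 0.2556, 0.1044]
tool_rot: [0.986, 0.058, -0.156, 0.008]
ft_force: [0.5, 0.4, -1.8]
grip_width: 0.0118
grip_force: 60.0
[0.56164355 0.25558168 0.10438859] [[ 0.944  0.118 -0.307]
 [ 0.113 -0.993 -0.034]
 [-0.309 -0.002 -0.951]] [ 0.45691737  0.42524026 -1.76164478] [0.5607217  0.25547907 0.10153558]
[96, 95, 95, 96, 97, 96, 97, 97, 96, 97, 97, 95, 95, 96, 95, 96, 96, 95, 95, 95, 96, 97, 96, 95, 96, 95, 95, 94, 97, 101, 107, 113, 127, 159, 190, 201, 203, 204, 203, 205, 203, 204, 205, 205, 205, 206, 207, 206, 206, 206, 207, 208, 207, 207, 208, 208, 207, 208, 208, 207, 209, 209, 209, 210, 208, 203, 182, 147, 121, 115, 114, 113, 114, 114, 112, 111, 113, 113, 113, 109, 98, 78, 58, 42, 35, 32, 33, 34, 34, 33, 33, 33, 35, 37, 34, 34, 35, 35, 35, 36, 35, 36, 34, 35, 35, 35, 33, 36, 34, 34, 36, 33, 35, 33, 34, 35, 34, 37, 44, 50, 58, 59, 63, 65, 68, 74, 77, 81, 86, 91, 98, 100, 103, 106, 111, 112, 117, 119, 121, 121]
[0.03864635 0.00028477 0.11887548]
```

View pics/w8.png

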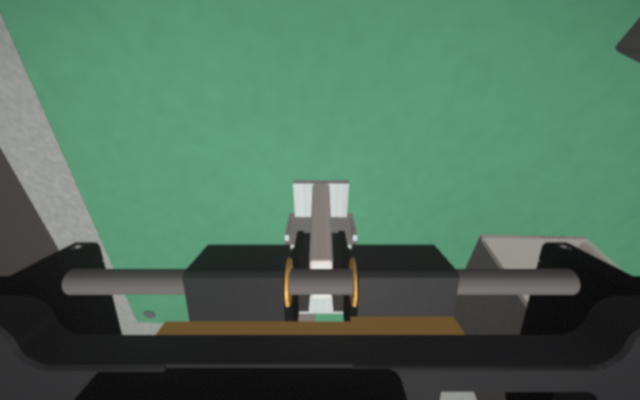

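The scoop is square in the grip, with the foot's rear edge at about (320,182). It should be roughly level now, about 25 mm up. I'll lower it and watch the force.

```bash
python3 -m inch '[0.03,0,0.09,0,0,0, 0.06,0,0.18,0,0,0, 0.085,0,0.262,0,0,0, 0.085,0,0.262,0,0,0, 0.085,0,0.262,0,0,0, 0.085,0,0.262,0,0,0]'; python3 -m inch '[0.004,0,0.012,0,0,0, 0.008,0,0.024,0,0,0, 0.008,0,0.024,0,0,0, 0.008,0,0.024,0,0,0]'
```

```text
time: 17.73
position: [0.5604, 0.2554, 0.0809]
tool_rot: [0.986, 0.058, -0.158, 0.008]
ft_force: [-0.7, 0.0, -2.9]
grip_width: 0.0121
grip_force: 60.0
time: 18.07
position: [0.5606, 0.2555, 0.0801]
tool_rot: [0.986, 0.058, -0.157, 0.008]
ft_force: [-0.8, 0.7, 4.7]
grip_width: 0.0117
grip_force: 60.0
```

```bash
python3 -m inch '[0,0,0,0,0,0, 0,0,0,0,0,0, 0,0,0,0,0,0, 0,0,0,0,0,0, 0,0,0,0,0,0, 0,0,0,0,0,0, 0,0,0,0,0,0]' 40 20; for i in 1 2; do python3 -m inch '[0,0,-0.15,0,0,0, 0,0,-0.35,0,0,0, 0,0,-0.6,0,0,0, 0,0,-0.9,0,0,0, 0,0,-0.9,0,0,0, 0,0,-0.9,0,0,0]'; done
python3 - <<'E'
from plan import *
im=camera('wrist');t=camera('top');
for n in('wrist','top'):
  for th in('scoop','roller'):
    for d in cut_out(n,th): print(n,th,round(d['conf'],2),d['bbox'])
a=im[60:300,200:440];b=t[80:200,190:310]
cv2.imwrite('pics/fin.png',np.hstack([cv2.resize(a,(400,400)),cv2.resize(b,(400,400))])[:,:,::-1])
E
```

```text
time: 18.65
position: [0.5606, 0.2555, 0.079]
tool_rot: [0.986, 0.058, -0.158, 0.008]
ft_force: [-0.2, 0.1, -0.5]
grip_width: 0.039
grip_force: 0.0
time: 19.15
position: [0.5841, 0.2582, 0.1488]
tool_rot: [0.986, 0.058, -0.156, 0.008]
ft_force: [-1.4, -0.3, -0.7]
grip_width: 0.0399
grip_force: 0.0
time: 19.65
position: [0.6051, 0.2605, 0.2157]
tool_rot: [0.986, 0.058, -0.157, 0.008]
ft_force: [-0.6, -0.1, 0.7]
grip_width: 0.0399
grip_force: 0.0
wrist scoop 0.62 [299.2, 155.5, 343.0, 248.7]
wrist scoop 0.57 [269.4, 313.2, 279.8, 326.1]
wrist scoop 0.35 [497.4, 259.4, 540.7, 305.0]
top scoop 0.88 [214.5, 99.5, 232.9, 166.5]
top scoop 0.71 [168.2, 257.0, 213.7, 324.6]
```

View pics/fin.png

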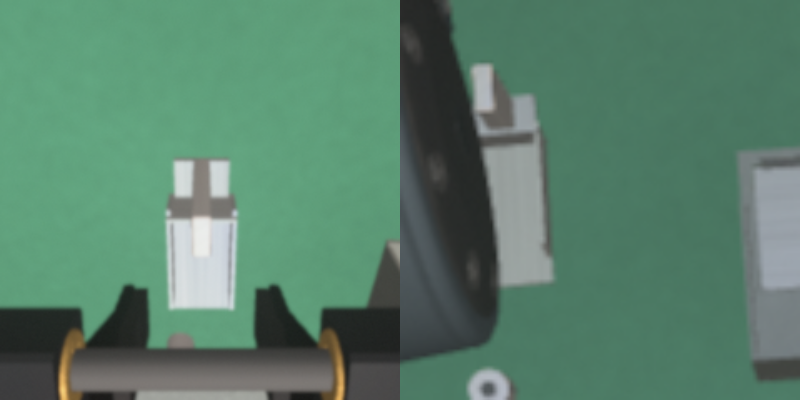

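```bash
python3 -c "
from rig import *
print(hand_in())"
```

```text
the job is handed in; nothing more can be done
None
```

I tipped the roller through the flap and handed the job in: the empty scoop stands upright and released on the green plate and the flap has closed; the roller being in the chute is inferred from it showing nowhere else, a wrist singularity drifted the scoop about 19 mm sideways while tipping with roughly 4 N of sideways/axial force (possible light touch of the scoop on the guard), the scoop slipped about 17° in the grip, and I viewed 14 pictures, over the limit of 10.

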